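# Lock the clamp jaw into the key machine's bayonet socket

### The arm

A 6-joint arm with a two-finger parallel gripper is mounted at the origin on the work surface. World frame = base frame: x ahead of the robot, y to its left, z up, the work surface at z = 0. Lengths are in mm, angles in rad, forces in N, time in s.
With the tool pointing down it reaches from about 350 to 775 mm from the base axis. Payload 7.3 kg.
Tool frame: the origin (TCP) lies on the mounting face of the last link; the fingertips stand 178 mm ahead of it and the grasp point (between the pads) lies 159 mm ahead of it; z points along the fingers, y is the line along which they close (so a half turn about z gives the same grasp; the last joint's range is limited). The gripper opens to 92 mm and grips with 3 to 60 N. Pads are 19 mm wide; open, the fingers measure 130 mm over their backs; the gripper's body (75 mm by 190 mm) begins 47 mm behind the grasp point.
Start: joints at [-1.337, 0.342, 1.524, -0, 1.275, -0.146], TCP at [194.655, -487.583, 404.741] pointing down, gripper open.
Joint ranges: [-2.53, 2.53], [-0.77, 2.02], [0.04, 2.7], [-1, 4.14], [0.28, 2.66], [-3.11, 3.11]. Speed limits (rad/s): [2.57, 2.57, 3.14, 3.14, 3.14, 3.14].

### API

Orientations are given as [roll, pitch, yaw] about the fixed x, y, z axes, in that order (R = Rz(yaw) Ry(pitch) Rx(roll)).
In Python, from plant import bot, vision gives the robot as it stands. The module is installed in compiled form; this text tells all that it offers.
- The arm moves only by the tool run_rows, called after "Request:" as name([rows], argument=value, ...), one row to a line, values as JSON. Schema: {"type":"object","properties":{"steps":{"type":"array","items":{"type":"array","items":{"type":"array","items":{"type":"number"},"minItems":5,"maxItems":5},"minItems":1,"maxItems":5},"minItems":1,"maxItems":1},"only":{"type":"string"},"quiet":{"type":"boolean"},"lines":{"type":"string"}},"required":["steps"],"additionalProperties":false}. steps is a list that holds a single list of rows (three levels of brackets), with 1 to 5 rows, each of 5 numbers: the finger opening in mm, then dx, dy, dz in fractions of the full range, 1 being 300 mm, then a turn about the tool's z in normalised numbers (1 is 4 rad); each row is the pose to reach, as a shift and turn from the pose commanded when the call began, along the tool's axes at that moment; what a row does not reach only later rows make up. A row lasts 1/8 s, in which the tool goes at most 62.5 mm and 0.188 rad, less where a joint would pass 70% of its speed; a pose out of reach is approached as far as the arm can. The fingers move at their own pace and stop on an object; the grip force is fixed at half the most. Time passes only in rows, so rows that do not move let the fingers close. The tool returns the time, the measured TCP pose, the force, the opening and the grip force at its end. only (a regular expression) keeps the lines of the reply that match it, lines (a string "A,B") keeps lines A to B, and quiet returns only ok. A shift or turn number past 1, either way, is cut back to 1. Input that does not fit is refused with a message, and nothing moves.
- bot.get_obs(): the state, without advancing time (a new reading comes with each control period).
- vision.capture(name): name is "side" or "top"; returns a dict with "color" (400x640x3 uint8, red, green, blue), "K" (3x3 intrinsics, pixels), "R" (3x3) and "t" (3): a world point X has camera coordinates R X + t. Camera axes: x right, y down, z forward; pixel columns grow to the right and rows downward; lengths in mm; the calibration is good to about 2 mm. A picture is of the moment at which its call begins. There is no depth.
- bot.close_job(): hands the job in; it is judged then, once.
The state is a dict: "time": time; "joint_positions": joint angles; "dq": joint speeds; "tau": joint torques, N m; "tool_pos": TCP position; "tcp_rot": TCP orientation; "contact_force": force on the tool from outside, world axes, zero at the start; "moment": the same for the moment, N m; "grip_width": finger opening in mm; "finger_force": force on a finger pad.
Only numpy, scipy, OpenCV 4.12 (cv2) and the standard library are available. Lean on these libraries where they do the work, as an engineer would, in place of code of your own. Each camera call takes 0.05 s, during which the arm holds its last target. There are 200 camera calls.

### The job

Take the flat-sided clamp jaw out of the wooden rack and fit it in the key machine's upright bayonet socket: lugs into the two slots, push it down against the spring, twist it clockwise (seen from above) by feel until it meets the stop, then let the spring lift it into its notch and let go, leaving it upright and locked. Do not force it (keep the push and twist well under 50 N on the jaw) or strike the machine, and leave the other inserts and the things on the bench alone.

Things in the scene. Friction and masses are not known exactly. Their poses are not given: they have to be found in the camera images.
- jaw: steel clamp jaw, 0.2 to 0.4 kg, 78 mm tall, the only insert in the rack with a flat-sided bar head. Origin: centre of the underside of its foot, z up. Tapered nose (16 mm across at z 0, 24 mm at z 6 mm), shaft 24 mm across up to z 34 mm, flange 48 mm across from z 34 to 38 mm by which it hangs in a rack hole (origin 11 mm above the table). Half a turn about z makes no difference
- jaw_grip (a point): where to grip the jaw, on its axis at z 60 mm: the middle of the head, which reaches from z 38 to 78 mm, 44 mm long (x) and 16 mm thick (y): grip across the 16 mm. Same axes as the jaw
- jaw_lugs (a point): middle of the jaw's two bayonet lugs, one on each side, at z 9 mm: along its x axis, 40 mm tip to tip, 8 mm wide (y), from z 6 to 12 mm. Same axes as the jaw
- socket_mouth (a point): centre of the mouth of the bayonet socket (round steel block about 60 mm across on the grey machine base), in its top face, 65 mm above the table; z up, x along its two entry slots. Bore 28 mm across, slots 12 mm wide. A brass spring plunger in the bore stands 10 mm below the mouth: 5 N at rest plus 0.5 N per mm, so the jaw set in freely stands with its origin 10 mm below the mouth
- socket_pressed (a point): point on the socket axis 30 mm below the mouth: where the jaw's origin should be while it is turned (plunger 15 N). Above 28 mm below the mouth the lugs still meet the internal ridge; at 32 mm is a hard floor. Turn clockwise seen from above; the other way is blocked at once. Same axes as the mouth
- socket_locked (a point): point on the socket axis 21 mm below the mouth: the jaw's origin when locked (up to 10 degrees of play). The stop is set differently each time: the jaw meets it rigidly 50 to 85 degrees from the entry position, to be felt; stopping under 40 degrees means the lugs have met the ridge: push deeper. At the stop the notch is right above the lugs: ease off and the spring lifts the jaw into it
- machine: key-cutting machine, fixed: grey base 260 x 400 x 25 mm with two low rails, the socket on it, and 175 to 305 mm to the +y side of the socket a blue motor housing 150 mm high; its brass cutter reaches to 130 mm from the socket, axis 110 mm above the table. Origin on the table under the socket axis, same axes as the socket mouth
- rack: wooden block 70 x 240 x 45 mm, fixed, with three upright holes 43 mm across in a row along its y, 80 mm apart, holding three inserts. Origin: centre of its underside
- round_insert: the other insert with a round stepped knob 32 mm wide on its flange, same foot, standing in the rack; leave it. Origin: underside of its foot
- disc_insert: the other insert with a mushroom disc 42 mm across and 22 mm high on its flange, same foot, standing in the rack; leave it. Origin: underside of its foot
- padlock: brass padlock 45 x 22 x 65 mm standing behind the rack; bystander. Origin: centre of its underside
- oil: yellow plastic oil bottle, 48 mm across, 130 mm high, standing behind the rack; bystander. Origin: centre of its underside
- screwdriver: screwdriver lying on the table behind the rack; bystander
- brush: brush lying on the table to the right, near the robot; bystander

How it is judged (in metres and radians):
On the way, in this order (a step that is already met when the one before it is completed fails the run):
1. the jaw is pushed down in the socket, lugs under the ridge, not yet turned (horizontal distance between jaw and socket_mouth below 0.004 m and z of jaw in the frame of socket_mouth below -0.0265 m and angle between the x axis of jaw and the x axis of socket_mouth, either way round below 0.35 rad), for 0.1 s.
2. still pushed down, the jaw is turned at least 40 degrees (horizontal distance between jaw and socket_mouth below 0.004 m and z of jaw in the frame of socket_mouth below -0.0255 m and angle between the x axis of jaw and the x axis of socket_mouth, either way round above 0.7 rad), for 0.1 s.
At the end, for the whole second after the job is handed in: The jaw stands locked in the socket: origin 17.5 to 23.5 mm below the mouth, within 4 mm of its axis, tilted less than 0.08 rad, turned more than 0.7 rad from the entry slots, at rest; the other two inserts still upright (horizontal distance between jaw and socket_mouth below 0.004 m and angle between jaw's own z axis and vertical below 0.08 rad and z of jaw in the frame of socket_mouth between -0.0235 and -0.0175 m and angle between the x axis of jaw and the x axis of socket_mouth, either way round above 0.7 rad and linear speed of jaw below 0.02 m/s and angle between each of round_insert, disc_insert's own z axis and vertical below 0.2 rad); the robot touches nothing.
It fails at once if the jaw is pressed against the machine with more than 50 N (contact force between jaw and machine above 50 N).
It fails at once if the robot strikes the machine with more than 20 N (contact force between any of the arm, the fingers and machine above 20 N).
It fails at once if another insert or a thing on the bench is moved more than 30 mm (distance of any of round_insert, disc_insert, padlock, oil, screwdriver, brush from where it was at the start of the episode above 0.03 m).
It also fails if it takes over 72 s, if anything falls off the work surface, if the arm or the gripper's body presses on something with over 40 N, if the wrist force passes 120 N, or if a joint passes its speed limit or range.

## Working session

There is one attempt and no reset: what is moved stays moved. The work goes in short steps, Python scripts to look and compute and a tool call to move; the robot and the scene stay as the last step left them, time stands still between calls to the robot, and variables do not carry over. Pictures are saved under pics/ and viewed, at most 10 in all, crops included, and the job is handed in when it is done.

```bash
mkdir -p pics; python3 - <<'E'
from plant import bot, vision
import cv2,pickle
o=bot.get_obs()
print(o['time'],o['tool_pos'],o['tcp_rot'],o['grip_width'],o['contact_force'])
for n in('side','top'):
    c=vision.capture(n); pickle.dump(c,open(n+'0.pkl','wb'))
    cv2.imwrite(f'pics/{n}0.png',c['color'][:,:,::-1]); print(n,c['K'].tolist(),c['R'].round(4).tolist(),c['t'])
E
```

```text
0.0 [ 194.62285774 -487.44469073  404.03497483] [-3.14004600e+00 -2.09603581e-04  3.79834332e-01] 91.8776488302175 [-0.39744556  0.30039225 -0.41707812]
side [[449.9586097616446, 0.0, 325.923410006628], [0.0, 449.9586097616446, 201.05130273545387], [0.0, 0.0, 1.0]] [[-0.9354, -0.3535, -0.0064], [-0.2435, 0.657, -0.7135], [0.2564, -0.6659, -0.7006]] [457.07950148 257.02260904 776.75612402]
top [[504.48712701062504, 0.0, 316.34116788135253], [0.0, 504.48712701062504, 196.3621844953235], [0.0, 0.0, 1.0]] [[0.0109, -0.9999, -0.0047], [-0.9802, -0.0098, -0.1976], [0.1976, 0.0068, -0.9803]] [-110.96785685  572.19008994 1274.15253861]
```

View pics/top0.png

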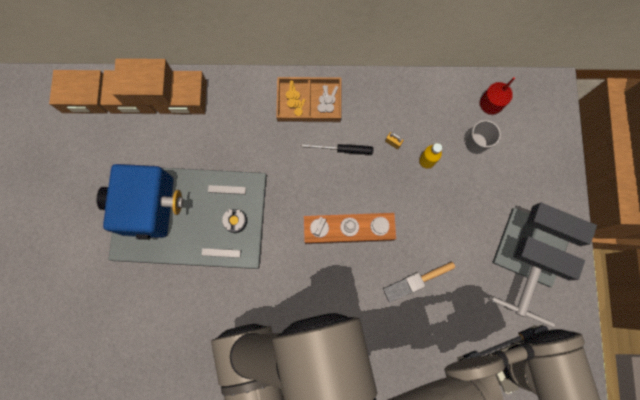

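View pics/side0.png

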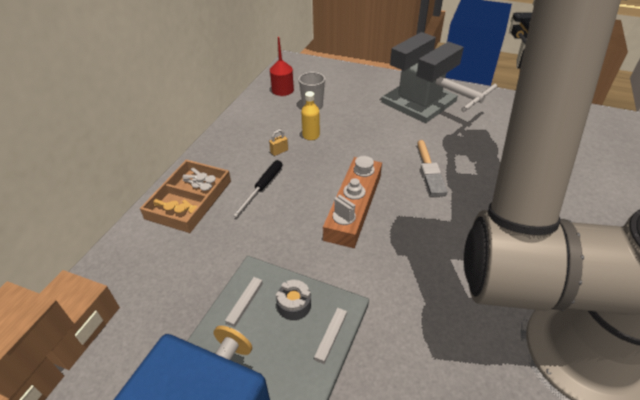

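The top view shows the jaw in the left rack hole near (319,228), the socket near (234,221) and the motor housing to its left (+y). In the side view the jaw is near (344,210) and the socket near (293,298). I'll enlarge both.

```bash
python3 - <<'E'
import cv2,pickle,numpy as np
T=pickle.load(open('top0.pkl','rb'))['color'];S=pickle.load(open('side0.pkl','rb'))['color']
def crop(im,u,v,w=40,h=30,s=10):
    c=cv2.resize(im[v:v+h,u:u+w],None,fx=s,fy=s,interpolation=cv2.INTER_CUBIC)
    for i in range(0,w,5):
        cv2.line(c,(i*s,0),(i*s,6 if i%10 else 14),(255,0,0),1)
        if i%10==0: cv2.putText(c,str(u+i),(i*s+2,24),0,.4,(255,0,0),1)
    for i in range(0,h,5):
        cv2.line(c,(0,i*s),(6 if i%10 else 14,i*s),(255,0,0),1)
        if i%10==0: cv2.putText(c,str(v+i),(16,i*s+5),0,.4,(255,0,0),1)
    return c
o=np.vstack([np.hstack([crop(T,300,212),crop(T,214,206)]),np.hstack([crop(S,325,190),crop(S,273,280)])])
cv2.imwrite('pics/crops.png',o[:,:,::-1])
E
```

```text
(no output)
```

View pics/crops.png

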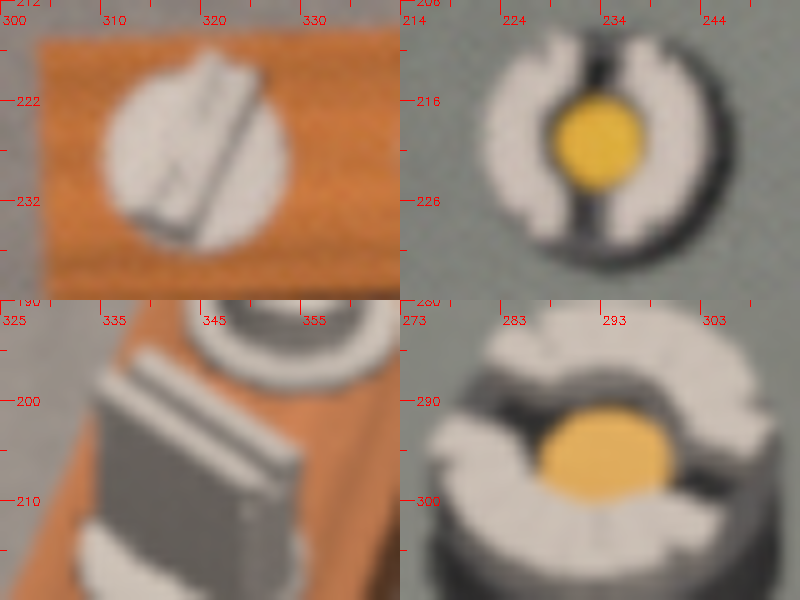

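The crops give, in the top view, head top corners at about (319.3,217.4), (325.7,219.4), (319.6,234.6) and (313.2,232.8), flange centre (319.5,227.6), and socket slots running vertically through (233.8,212) and (233,228). In the side view the head top corners are (334.9,198.3), (339.2,195), (355,205.3) and (352.3,209.8), with the slots at (286,291.5) and (302.5,298). Next step is a pose fit.

```bash
cat >h.py <<'E'
import cv2,pickle,numpy as np
from scipy.optimize import least_squares
def load(n): return pickle.load(open(n+'0.pkl','rb'))
def proj(c,X):
    p=(np.atleast_2d(X)@c['R'].T+c['t'])@c['K'].T
    return p[:,:2]/p[:,2:]
def fit(obs,x0):
    # obs: list of (cam, local pts, pixels); params x,y,z,yaw
    def f(p):
        r=[]
        for c,L,uv in obs:
            L=np.asarray(L,float); k,s=np.cos(p[3]),np.sin(p[3])
            W=np.c_[L[:,0]*k-L[:,1]*s,L[:,0]*s+L[:,1]*k,L[:,2]]+p[:3]
            r.append(proj(c,W)-uv)
        return np.vstack(r).ravel()
    s=least_squares(f,x0); return s.x,s.fun.reshape(-1,2)
E
python3 - <<'E'
from h import *
T,S=load('top'),load('side')
# jaw: origin at head-top centre; x end far in top view (up)
q=[[22,8,0],[22,-8,0],[-22,-8,0],[-22,8,0]]
top=[[319.3,217.4],[325.7,219.4],[319.6,234.6],[313.2,232.8]]
side=[[339.2,195],[334.9,198.3],[352.3,209.8],[355,205.3]]
for k in range(2):
  for sd in ([side, [side[i] for i in (1,0,3,2)]]):
    p,r=fit([(T,q,top),(S,q,sd)],[500,-120,89,-.4]); print(p.round(2),r.round(1).tolist())
  break
for c,uv,n in((T,top,'T'),(S,side,'S')):
    # each view alone with z fixed 89 
    for z in (84,89,94):
        M=np.linalg.inv(c['K']@c['R']); d=M@np.r_[np.mean(uv,0),1]; C=-c['R'].T@c['t']; print(n,z,(C+d*(z-C[2])/d[2]).round(1))
# socket
obs=[(T,[[-3,0,0]],[[233.6,220.1]]),]
def ray(c,uv,z):
    d=np.linalg.inv(c['K']@c['R'])@np.r_[uv,1]; C=-c['R'].T@c['t']; return (C+d*(z-C[2])/d[2]).round(1)
print('sock T',ray(T,(233.6,220.1),65),ray(T,(233.8,212),65),ray(T,(233,228),65),'plT',ray(T,(233.8,220.2),55))
print('sock S',ray(S,(294.2,294.8),65),ray(S,(286,291.5),65),ray(S,(302.5,298),65),'plS',ray(S,(293.3,295.5),55))
E
```

```text
[ 4.8964e+02 -1.1430e+02  8.5190e+01 -3.4000e-01] [[0.3, -0.1], [-0.2, 0.0], [-0.0, 0.9], [0.5, 0.5], [-5.0, 4.3], [4.2, -3.1], [3.6, -5.0], [-3.9, 3.8]]
[ 4.8958e+02 -1.1412e+02  8.5440e+01 -3.6000e-01] [[0.4, -0.1], [-0.1, 0.2], [-0.3, 0.9], [0.2, 0.4], [-0.6, 0.8], [0.1, 0.0], [0.9, -0.4], [-1.4, -0.7]]
T 84 [ 490.6 -113.9   84. ]
T 89 [ 489.9 -113.9   89. ]
T 94 [ 489.2 -113.9   94. ]
S 84 [ 489.2 -115.4   84. ]
S 89 [ 487.7 -110.6   89. ]
S 94 [ 486.2 -105.8   94. ]
sock T [506.6 109.3  65. ] [527.9 109.7  65. ] [485.9 110.   65. ] plT [507.8 110.5  55. ]
sock S [503.9 114.7  65. ] [520.1 113.5  65. ] [487.8 115.7  65. ] plS [508.  110.7  55. ]
```

```bash
cat >>h.py <<'E'
from scipy.spatial.transform import Rotation as Ro
def go(x,y,z,yaw):
    "print needed shift in tool axes & turn"
    from plant import bot
    o=bot.get_obs(); R=Ro.from_euler('xyz',o['tcp_rot']).as_matrix()
    d=R.T@(np.array([x,y,z])-o['tool_pos']); w=o['tcp_rot'][2]
    print('t',round(o['time'],2),'pos',o['tool_pos'].round(1),'rot',o['tcp_rot'].round(3),'F',o['contact_force'].round(1),'M',o['moment'].round(2),'w',round(o['grip_width'],1),'q6',round(o['joint_positions'][5],2))
    print('  shift',d.round(1),'turn',round(-(yaw-w),3))
def ray(c,uv,z):
    d=np.linalg.inv(c['K']@c['R'])@np.r_[uv,1]; C=-c['R'].T@c['t']; return (C+d*(z-C[2])/d[2])
def tri(obs):
    "triangulate [(cam,uv)..]"
    P=[c['K']@np.c_[c['R'],c['t']] for c,_ in obs]
    X=cv2.triangulatePoints(P[0],P[1],np.array(obs[0][1],float),np.array(obs[1][1],float)); return (X[:3]/X[3]).ravel()
E
python3 - <<'E'
from h import *
go(489.5,-113.5,330,2.78)
T,S=load('top'),load('side')
# plunger by colour
for c,b,n in((T,(214,206,40,30),'T'),(S,(273,280,40,30),'S')):
    u,v,w,h=b; hsv=cv2.cvtColor(c['color'][v:v+h,u:u+w],cv2.COLOR_RGB2HSV)
    m=(hsv[...,1]>110)&(hsv[...,2]>120); ys,xs=np.nonzero(m); print(n,m.sum(),xs.mean()+u,ys.mean()+v,xs.min()+u,xs.max()+u,ys.min()+v,ys.max()+v)
# base edges in top: row of max vertical gradient along columns
    if n=='T':
        g=np.abs(cv2.Sobel(cv2.GaussianBlur(cv2.cvtColor(c['color'],cv2.COLOR_RGB2GRAY),(3,3),0),cv2.CV_32F,0,1))
        for lo,hi in((164,176),(258,272)):
            P=np.array([(x,lo+g[lo:hi,x].argmax()) for x in list(range(188,260,3))])
            k=np.median(np.diff(P[:,1])); f=cv2.fitLine(P.astype(np.float32),cv2.DIST_HUBER,0,.01,.01).ravel()
            a=ray(c,f[2:]-40*f[:2],25);b2=ray(c,f[2:]+40*f[:2],25); d=a-b2; print('edge',f.round(3),'yaw',np.arctan2(-d[0],d[1]),a.round(1),b2.round(1))
E
```

```text
t 0.1 pos [ 194.6 -487.5  404.1] rot [-3.14 -0.    0.38] F [-0.9 -0.1 -0. ] M [-0.02 -0.01  0.06] w 91.7 q6 -0.15
  shift [ 412.5 -237.9   74.5] turn -2.4
T 68 233.1764705882353 219.76470588235293 229 237 216 224
edge [9.99000e-01 5.00000e-02 2.22500e+02 1.69417e+02] yaw -0.04149888570041658 [656.9 262.4  25. ] [647.8  43.2  25. ]
edge [9.990e-01 3.300e-02 2.276e+02 2.656e+02] yaw -0.021691653329197546 [393.8 232.3  25. ] [389.2  21.4  25. ]
S 95 292.9473684210526 295.0210526315789 287 299 291 299
```

The rows are not in the units I measure in: shifts go in shares of 300 mm and turns go in shares of 4 rad. I convert before sending: 300 mm / 300 = 1, 240 mm / 300 = 0.8, -0.9 rad / 4 = -0.225.

Request:
run_rows([
  [[40,0.2,-0.1167,0,-0.045],[40,0.4,-0.2333,0,-0.09],[40,0.6,-0.35,0,-0.135],[40,0.8,-0.4667,0.0333,-0.18],[40,1,-0.58,0.0667,-0.225]],
])

```text
time: 0.72
tool_pos: [387.7, -240.6, 389.3]
tcp_rot: [3.141, 0.0, 1.285]
contact_force: [0.6, -1.2, 0.2]
grip_width: 46.4
finger_force: 0.0
```

```bash
python3 -c "from h import *;go(489.5,-113.5,330,2.78)"
```

```text
t 0.72 pos [ 387.7 -240.6  389.3] rot [3.141 0.    1.285] F [ 0.6 -1.2  0.2] M [-0.1  -0.12 -0.02] w 46.4 q6 -0.44
  shift [150.6  61.9  59.3] turn -1.495
```

To row units: 150.6 mm / 300 = 0.502, 150 mm / 300 = 0.5, -0.9 rad / 4 = -0.225.

Request:
run_rows([
  [[40,0.1267,0.05,0.0467,-0.045],[40,0.25,0.1033,0.0933,-0.09],[40,0.3767,0.1533,0.14,-0.135],[40,0.5,0.2067,0.1967,-0.18],[40,0.502,0.2063,0.1977,-0.225]],
])

```text
time: 1.35
tool_pos: [490.1, -113.7, 328.4]
tcp_rot: [-3.14, -0.003, 2.189]
contact_force: [-0.6, 0.4, 0.5]
grip_width: 39.9
finger_force: 0.0
```

Request:
run_rows([
  [[40,0,0,0,-0.045],[40,0,0,0,-0.09],[40,0,0,0,-0.135],[40,0,0,0,-0.1488],[40,0,0,0,-0.1488]],
])

```text
time: 1.98
tool_pos: [489.2, -115.8, 329.9]
tcp_rot: [-3.142, -0.001, 2.774]
contact_force: [-0.4, 0.0, 0.1]
grip_width: 39.7
finger_force: 0.0
```

```bash
python3 - <<'E'
from h import *
go(489.5,-113.5,236,2.78)
from plant import vision
o=[]
for n,b in(('top',(280,190,80,60)),('side',(300,150,80,60))):
    c=vision.capture(n)['color']; u,v,w,h=b
    o.append(cv2.resize(c[v:v+h,u:u+w],None,fx=5,fy=5,interpolation=cv2.INTER_CUBIC))
cv2.imwrite('pics/hover.png',np.hstack(o)[:,:,::-1])
E
```

```text
t 1.98 pos [ 489.2 -115.8  329.9] rot [-3.142e+00 -1.000e-03  2.774e+00] F [-0.4  0.   0.1] M [ 0.08 -0.15 -0.  ] w 39.7 q6 -1.59
  shift [ 0.5  2.3 93.9] turn -0.006
```

View pics/hover.png

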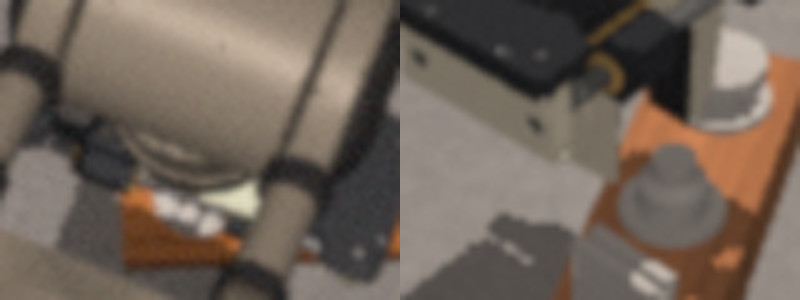

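The arm hides the jaw from the top camera. In the side crop the gripper is clear above the jaw (top near (627,265)) and behind it is the round knob. I'm descending.

To row units: 82 mm / 300 = 0.2733, 70 mm / 300 = 0.2333.

Request:
run_rows([
  [[40,0.0017,0.0077,0.0833,0],[40,0.0017,0.0077,0.1667,0],[40,0.0017,0.0077,0.2333,0],[40,0.0017,0.0077,0.2733,0],[40,0.0017,0.0077,0.2733,0]],
])

```text
time: 2.7
tool_pos: [489.6, -113.5, 247.6]
tcp_rot: [-3.142, -0.001, 2.774]
contact_force: [0.3, 0.3, 0.4]
grip_width: 40.1
finger_force: 0.0
```

```bash
python3 - <<'E'
from h import *
go(489.5,-113.5,236,2.78)
from plant import vision
c=vision.capture('side')['color']; u,v,w,h=300,140,100,90
cv2.imwrite('pics/desc.png',cv2.resize(c[v:v+h,u:u+w],None,fx=6,fy=6,interpolation=cv2.INTER_CUBIC)[:,:,::-1])
E
```

```text
t 2.7 pos [ 489.6 -113.5  247.6] rot [-3.142e+00 -1.000e-03  2.774e+00] F [0.3 0.3 0.4] M [ 0.07 -0.19 -0.02] w 40.1 q6 -1.58
  shift [ 0.1 -0.  11.6] turn -0.006
```

View pics/desc.png

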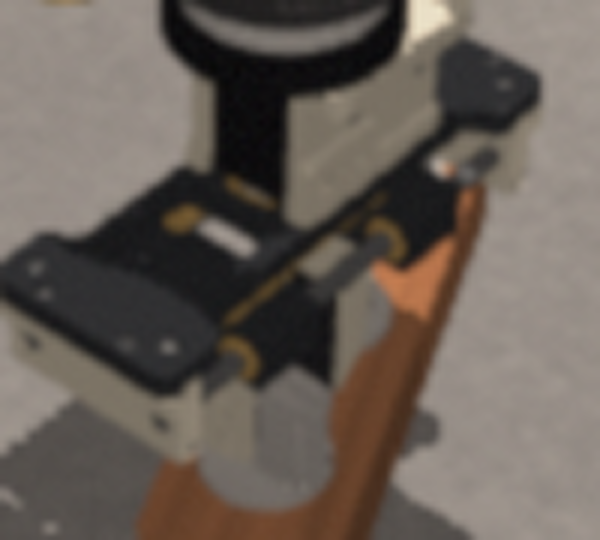

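The crop shows the fingers on both sides of the jaw head (head about (290,430), flange below it) and the far finger in the gap before the round insert. I'll finish the descent and close.

To row units: 11 mm / 300 = 0.0367, 6 mm / 300 = 0.02.

Request:
run_rows([
  [[40,0,0,0.02,0],[40,0,0,0.0367,0],[40,0,0,0.0367,0],[10,0,0,0.0367,0],[10,0,0,0.0367,0]],
])

```text
time: 3.38
tool_pos: [489.8, -113.6, 237.3]
tcp_rot: [-3.141, 0.0, 2.775]
contact_force: [-0.1, -0.4, 0.2]
grip_width: 24.5
finger_force: 0.0
```

Request:
run_rows([
  [[5,0,0,0,0],[5,0,0,0,0],[5,0,0,0,0]],
])

```text
time: 3.75
tool_pos: [489.7, -113.5, 237.3]
tcp_rot: [3.142, 0.0, 2.775]
contact_force: [-0.5, 1.6, 1.1]
grip_width: 15.7
finger_force: 29.8
```

```bash
python3 -c "from h import *;go(489.5,-113.5,330,2.78)"
```

```text
t 3.75 pos [ 489.7 -113.5  237.3] rot [3.142 0.    2.775] F [-0.5  1.6  1.1] M [ 0.25 -0.16  0.01] w 15.7 q6 -1.58
  shift [  0.2  -0.1 -92.7] turn -0.005
```

Gripped (15.7 mm, 30 N). Lifting it and carrying it over to the socket.

Request:
run_rows([
  [[5,0,0,-0.0833,0],[5,0,0,-0.2,0],[5,0,0,-0.3067,0],[5,0,0,-0.3067,0]],
])

```text
time: 4.25
tool_pos: [490.1, -113.7, 330.7]
tcp_rot: [-3.141, 0.004, 2.775]
contact_force: [-0.1, -1.2, -4.2]
grip_width: 16.0
finger_force: 29.8
```

```bash
python3 -c "from h import *;go(507.9,110.6,330,3.112)"
```

```text
t 4.25 pos [ 490.1 -113.7  330.7] rot [-3.141  0.004  2.775] F [-0.1 -1.2 -4.2] M [ 0.05 -0.16 -0.03] w 16.0 q6 -1.58
  shift [ 63.8 215.8   0.4] turn -0.337
```

To row units: 215.8 mm / 300 = 0.7193, 173 mm / 300 = 0.5767, -0.337 rad / 4 = -0.0843.

Request:
run_rows([
  [[5,0.0433,0.1433,0,-0.0175],[5,0.0867,0.2867,0,-0.035],[5,0.1267,0.4333,0,-0.0525],[5,0.17,0.5767,0,-0.07],[5,0.2127,0.7193,0,-0.0843]],
])

```text
time: 4.88
tool_pos: [507.0, 112.2, 327.0]
tcp_rot: [-3.141, -0.003, 3.114]
contact_force: [0.0, -0.7, -3.7]
grip_width: 16.0
finger_force: 29.8
```

Request:
run_rows([
  [[5,0,0,0,0],[5,0,0,0,0]],
])

```text
time: 5.12
tool_pos: [507.2, 110.6, 327.6]
tcp_rot: [-3.141, -0.003, 3.112]
contact_force: [0.0, 0.2, -3.8]
grip_width: 15.8
finger_force: 29.9
```

```bash
python3 - <<'E'
from h import *
go(507.9,110.6,290,3.112)
from plant import vision
for n in('top','side'):
    c=vision.capture(n); pickle.dump(c,open(n+'1.pkl','wb'))
T=c['color']
c=T; u,v,w,h=225,200,130,110
a=cv2.resize(c[v:v+h,u:u+w],None,fx=6,fy=5,interpolation=cv2.INTER_CUBIC)
for i in range(0,w,10): cv2.putText(a,str(u+i),(i*6,10),0,.35,(255,0,0),1);cv2.line(a,(i*6,12),(i*6,16),(255,0,0),1)
for i in range(0,h,10): cv2.putText(a,str(v+i),(0,i*5),0,.35,(255,0,0),1)
cv2.imwrite('pics/over.png',a[:,:,::-1])
E
```

```text
t 5.12 pos [507.2 110.6 327.6] rot [-3.141e+00 -3.000e-03  3.112e+00] F [ 0.   0.2 -3.8] M [ 0.1  -0.17  0.05] w 15.8 q6 -1.47
  shift [-0.8  0.  37.6] turn 0.0
```

View pics/over.png

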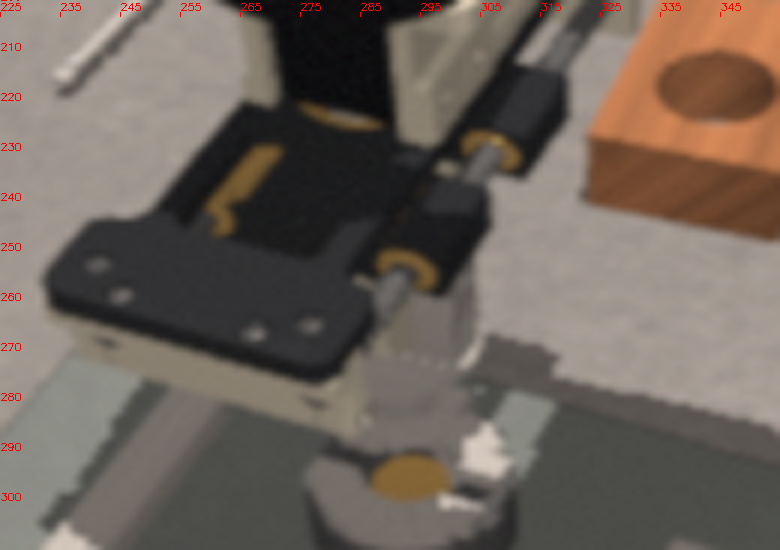

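```bash
python3 - <<'E'
from h import *
c=pickle.load(open('side1.pkl','rb'))
im=c['color'].copy(); u,v,w,h=265,245,60,60; s=10
a=cv2.resize(im[v:v+h,u:u+w],None,fx=s,fy=s,interpolation=cv2.INTER_CUBIC)
a=cv2.convertScaleAbs(a,alpha=1.5)
o=np.array([507.2,110.6,327.6-226.3]); yaw=3.112
t=np.linspace(0,2*np.pi,60)
def ring(r,z,ctr,col):
    P=np.c_[r*np.cos(t),r*np.sin(t),0*t+z]+ctr
    q=((proj(c,P)+0-[u,v])*s).astype(np.int32); cv2.polylines(a,[q],True,col,1)
for r,z in((24,38),(24,34),(12,12),(8,0)): ring(r,z,o,(255,0,0))
L=np.array([[20,4,9],[20,-4,9],[20,-4,6],[20,4,6],[20,4,12],[20,-4,12],[20,-4,9]]);k,q=np.cos(yaw),np.sin(yaw)
for g in(1,-1):
    P=np.c_[L[:,0]*k-L[:,1]*q,L[:,0]*q+L[:,1]*k]*g; P=np.c_[P,L[:,2]]+o
    cv2.polylines(a,[((proj(c,P)-[u,v])*s).astype(np.int32)],False,(0,255,0),1)
S0=np.array([507.9,110.6,65]); ring(14,0,S0,(0,0,255)); ring(30,0,S0,(0,0,255)); 
cv2.imwrite('pics/ov.png',a[:,:,::-1])
E
```

```text
(no output)
```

View pics/ov.png

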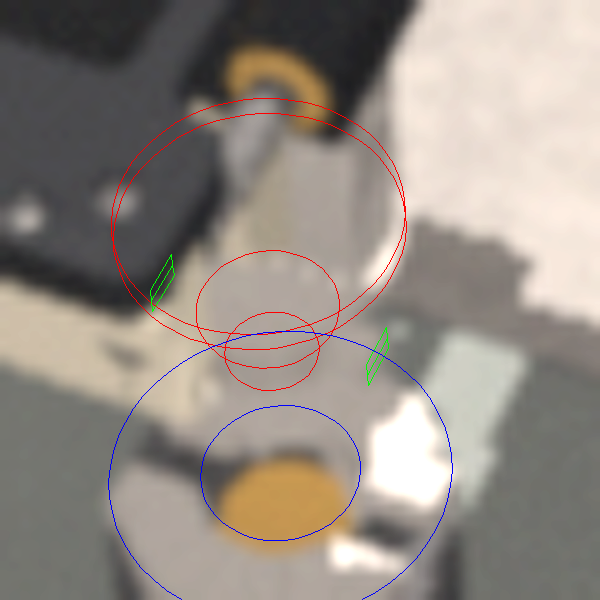

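The overlay matches the image to about a pixel: blue socket rim on the block edge, red flange ring at the bright flange edge (~(400,240)). I'll now go down in small steps and watch the forces.

To row units: 33 mm / 300 = 0.11, 24 mm / 300 = 0.08.

Request:
run_rows([
  [[5,-0.0027,0,0.0333,0],[5,-0.0027,0,0.08,0],[5,-0.0027,0,0.11,0],[5,-0.0027,0,0.11,0]],
])

```text
time: 5.72
tool_pos: [508.1, 110.6, 295.0]
tcp_rot: [-3.141, -0.002, 3.112]
contact_force: [0.2, -0.1, -3.2]
grip_width: 15.6
finger_force: 29.9
```

```bash
python3 -c "from h import *;go(507.9,110.6,290,3.112)"
```

```text
t 5.72 pos [508.1 110.6 295. ] rot [-3.141e+00 -2.000e-03  3.112e+00] F [ 0.2 -0.1 -3.2] M [ 0.11 -0.14 -0.04] w 15.6 q6 -1.47
  shift [ 0.2 -0.   5. ] turn -0.0
```

Request:
run_rows([
  [[5,0,0,0.0067,0],[5,0,0,0.0133,0],[5,0,0,0.02,0],[5,0,0,0.02,0]],
])

```text
time: 6.22
tool_pos: [508.3, 110.8, 290.1]
tcp_rot: [-3.142, -0.0, 3.112]
contact_force: [0.2, 0.6, -3.3]
grip_width: 15.9
finger_force: 29.9
```

```bash
python3 -c "from h import *;go(507.9,110.6,281,3.112)"
```

```text
t 6.22 pos [508.3 110.8 290.1] rot [-3.142 -0.     3.112] F [ 0.2  0.6 -3.3] M [ 0.11 -0.17 -0.02] w 15.9 q6 -1.47
  shift [ 0.4 -0.2  9.1] turn -0.0
```

To row units: 3 mm / 300 = 0.01, 2 mm / 300 = 0.0067.

Request:
run_rows([
  [[5,0.0007,0,0.0033,0],[5,0.0007,0,0.0067,0],[5,0.0007,0,0.01,0],[5,0.0007,0,0.01,0]],
])

```text
time: 6.72
tool_pos: [508.1, 110.8, 287.1]
tcp_rot: [-3.142, -0.0, 3.112]
contact_force: [-0.5, -0.7, -3.5]
grip_width: 15.8
finger_force: 29.9
```

```bash
python3 -c "from h import *;go(507.9,110.6,281,3.112)"
```

```text
t 6.72 pos [508.1 110.8 287.1] rot [-3.142 -0.     3.112] F [-0.5 -0.7 -3.5] M [ 0.07 -0.1   0.02] w 15.8 q6 -1.47
  shift [ 0.2 -0.2  6.1] turn -0.0
```

To row units: 3 mm / 300 = 0.01, 2 mm / 300 = 0.0067.

Request:
run_rows([
  [[5,0,0,0.0033,0],[5,0,0,0.0067,0],[5,0,0,0.01,0],[5,0,0,0.01,0]],
])

```text
time: 7.22
tool_pos: [508.1, 110.8, 284.1]
tcp_rot: [-3.141, -0.0, 3.112]
contact_force: [0.5, -0.9, -4.1]
grip_width: 15.9
finger_force: 29.9
```

```bash
python3 -c "from h import *;go(507.9,110.6,281,3.112)"
```

```text
t 7.22 pos [508.1 110.8 284.1] rot [-3.141 -0.     3.112] F [ 0.5 -0.9 -4.1] M [ 0.11 -0.12 -0.01] w 15.9 q6 -1.47
  shift [ 0.2 -0.2  3.1] turn -0.0
```

To row units: 4 mm / 300 = 0.0133, 3 mm / 300 = 0.01.

Request:
run_rows([
  [[5,0,0,0.0033,0],[5,0,0,0.0067,0],[5,0,0,0.01,0],[5,0,0,0.0133,0],[5,0,0,0.0133,0]],
])

```text
time: 7.85
tool_pos: [508.1, 110.8, 280.5]
tcp_rot: [-3.142, 0.0, 3.112]
contact_force: [-1.4, -0.3, 1.2]
grip_width: 15.7
finger_force: 29.9
```

```bash
python3 -c "from h import *;go(507.9,110.6,281,3.112)"
```

```text
t 7.85 pos [508.1 110.8 280.5] rot [-3.142  0.     3.112] F [-1.4 -0.3  1.2] M [ 0.09  0.14 -0.  ] w 15.7 q6 -1.47
  shift [ 0.2 -0.2 -0.5] turn -0.0
```

To row units: 6 mm / 300 = 0.02, 4 mm / 300 = 0.0133.

Request:
run_rows([
  [[5,0,0,0.0033,0],[5,0,0,0.0067,0],[5,0,0,0.0133,0],[5,0,0,0.02,0],[5,0,0,0.02,0]],
])

```text
time: 8.48
tool_pos: [508.2, 110.8, 274.1]
tcp_rot: [-3.142, 0.0, 3.112]
contact_force: [-2.1, -1.3, 5.6]
grip_width: 16.1
finger_force: 29.9
```

```bash
python3 -c "from h import *;go(507.9,110.6,261,3.112)"
```

```text
t 8.47 pos [508.2 110.8 274.1] rot [-3.142  0.     3.112] F [-2.1 -1.3  5.6] M [0.05 0.25 0.01] w 16.1 q6 -1.47
  shift [ 0.3 -0.2 13.1] turn -0.0
```

To row units: 8 mm / 300 = 0.0267, 6 mm / 300 = 0.02.

Request:
run_rows([
  [[5,0,0,0.0067,0],[5,0,0,0.0133,0],[5,0,0,0.02,0],[5,0,0,0.0267,0],[5,0,0,0.0267,0]],
])

```text
time: 9.1
tool_pos: [508.2, 110.8, 266.6]
tcp_rot: [-3.142, 0.001, 3.112]
contact_force: [-3.3, 0.3, 8.5]
grip_width: 15.9
finger_force: 29.9
```

```bash
python3 -c "from h import *;go(507.9,110.6,261,3.112)"
```

```text
t 9.1 pos [508.2 110.8 266.6] rot [-3.142e+00  1.000e-03  3.112e+00] F [-3.3  0.3  8.5] M [0.07 0.51 0.  ] w 15.9 q6 -1.47
  shift [ 0.3 -0.2  5.6] turn -0.0
```

To row units: 5.5 mm / 300 = 0.0183, 4.5 mm / 300 = 0.015.

Request:
run_rows([
  [[5,0.0013,0,0.005,0],[5,0.0013,0,0.01,0],[5,0.0013,0,0.015,0],[5,0.0013,0,0.0183,0],[5,0.0013,0,0.0183,0]],
])

```text
time: 9.72
tool_pos: [508.0, 110.8, 261.6]
tcp_rot: [-3.142, 0.002, 3.112]
contact_force: [-2.7, -0.6, 10.8]
grip_width: 15.7
finger_force: 29.9
```

```bash
python3 -c "from h import *;go(507.9,110.6,261,3.112)"
```

```text
t 9.72 pos [508.  110.8 261.6] rot [-3.142e+00  2.000e-03  3.112e+00] F [-2.7 -0.6 10.8] M [ 0.02  0.49 -0.01] w 15.7 q6 -1.47
  shift [ 0.1 -0.2  0.6] turn -0.0
```

To row units: 0.5 mm / 300 = 0.0017, 0.2 mm / 300 = 0.0007, 0.4 rad / 4 = 0.1.

Request:
run_rows([
  [[5,0.0007,0,0.0017,0.02],[5,0.0007,0,0.0017,0.04],[5,0.0007,0,0.0017,0.06],[5,0.0007,0,0.0017,0.08],[5,0.0007,0,0.0017,0.1]],
])

```text
time: 10.35
tool_pos: [508.4, 110.8, 261.5]
tcp_rot: [3.14, 0.004, 2.709]
contact_force: [-1.5, -0.1, 10.6]
grip_width: 15.6
finger_force: 29.9
```

```bash
python3 -c "from h import *;go(507.9,110.6,261,3.112)"
```

```text
t 10.35 pos [508.4 110.8 261.5] rot [3.14  0.004 2.709] F [-1.5 -0.1 10.6] M [-0.06  0.04  0.05] w 15.6 q6 -1.07
  shift [ 0.4 -0.4  0.5] turn -0.403
```

To row units: 0.35 rad / 4 = 0.0875.

Request:
run_rows([
  [[5,0,0,0,0.02],[5,0,0,0,0.04],[5,0,0,0,0.06],[5,0,0,0,0.08],[5,0,0,0,0.0875]],
])

```text
time: 10.98
tool_pos: [508.5, 110.8, 261.6]
tcp_rot: [3.138, 0.003, 2.36]
contact_force: [0.1, -0.1, 11.2]
grip_width: 16.1
finger_force: 29.9
```

```bash
python3 -c "from h import *;go(507.9,110.6,261,3.112)"
```

```text
t 10.97 pos [508.5 110.8 261.6] rot [3.138e+00 3.000e-03 2.360e+00] F [ 0.1 -0.1 11.2] M [-0.01 -0.04  0.01] w 16.1 q6 -0.72
  shift [ 0.3 -0.6  0.6] turn -0.752
```

To row units: 0.03 rad / 4 = 0.0075.

Request:
run_rows([
  [[5,0,0,0,0.0075],[5,0,0,0,0.015],[5,0,0,0,0.0225],[5,0,0,0,0.03],[5,0,0,0,0.0375]],
])

```text
time: 11.6
tool_pos: [508.5, 110.9, 261.6]
tcp_rot: [3.138, 0.003, 2.211]
contact_force: [-0.2, 0.7, 10.4]
grip_width: 15.9
finger_force: 29.9
```

```bash
python3 -c "from h import *;go(507.9,110.6,261,3.112)"
```

```text
t 11.6 pos [508.5 110.9 261.6] rot [3.138e+00 3.000e-03 2.211e+00] F [-0.2  0.7 10.4] M [ 0.04 -0.06  0.02] w 15.9 q6 -0.57
  shift [ 0.2 -0.7  0.6] turn -0.901
```

To row units: 0.1 rad / 4 = 0.025.

Request:
run_rows([
  [[5,0,0,0,0.005],[5,0,0,0,0.01],[5,0,0,0,0.015],[5,0,0,0,0.02],[5,0,0,0,0.025]],
])

```text
time: 12.22
tool_pos: [508.6, 110.8, 261.6]
tcp_rot: [3.137, 0.002, 2.111]
contact_force: [-1.2, -0.1, 10.9]
grip_width: 15.5
finger_force: 29.9
```

```bash
python3 -c "from h import *;go(507.9,110.6,261,3.112)"
```

```text
t 12.22 pos [508.6 110.8 261.6] rot [3.137e+00 2.000e-03 2.111e+00] F [-1.2 -0.1 10.9] M [-0.06 -0.05  0.03] w 15.5 q6 -0.47
  shift [ 0.1 -0.7  0.6] turn -1.001
```

To row units: 0.08 rad / 4 = 0.02.

Request:
run_rows([
  [[5,0,0,0,0.005],[5,0,0,0,0.01],[5,0,0,0,0.015],[5,0,0,0,0.02],[5,0,0,0,0.02]],
])

```text
time: 12.85
tool_pos: [508.6, 110.8, 261.6]
tcp_rot: [3.137, 0.002, 2.032]
contact_force: [-0.1, -0.7, 11.0]
grip_width: 15.8
finger_force: 29.9
```

```bash
python3 -c "from h import *;go(507.9,110.6,261,3.112)"
```

```text
t 12.85 pos [508.6 110.8 261.6] rot [3.137e+00 2.000e-03 2.032e+00] F [-0.1 -0.7 11. ] M [-0.05 -0.06  0.04] w 15.8 q6 -0.39
  shift [ 0.1 -0.7  0.6] turn -1.08
```

To row units: 0.08 rad / 4 = 0.02.

Request:
run_rows([
  [[5,0,0,0,0.005],[5,0,0,0,0.01],[5,0,0,0,0.015],[5,0,0,0,0.02],[5,0,0,0,0.02]],
])

```text
time: 13.48
tool_pos: [508.6, 110.8, 261.7]
tcp_rot: [3.137, 0.002, 1.952]
contact_force: [-0.7, 0.8, 10.9]
grip_width: 15.9
finger_force: 29.9
```

```bash
python3 -c "from h import *;go(507.9,110.6,261,3.112)"
```

```text
t 13.47 pos [508.6 110.8 261.7] rot [3.137e+00 2.000e-03 1.952e+00] F [-0.7  0.8 10.9] M [-0.1  -0.08 -0.04] w 15.9 q6 -0.31
  shift [ 0.1 -0.7  0.6] turn -1.16
```

To row units: 0.08 rad / 4 = 0.02.

Request:
run_rows([
  [[5,0,0,0,0.005],[5,0,0,0,0.01],[5,0,0,0,0.015],[5,0,0,0,0.02],[5,0,0,0,0.02]],
])

```text
time: 14.1
tool_pos: [508.6, 110.8, 261.6]
tcp_rot: [3.137, 0.001, 1.872]
contact_force: [0.1, -0.1, 10.5]
grip_width: 16.0
finger_force: 29.9
```

```bash
python3 -c "from h import *;go(507.9,110.6,261,3.112)"
```

```text
t 14.1 pos [508.6 110.8 261.6] rot [3.137e+00 1.000e-03 1.872e+00] F [ 0.1 -0.1 10.5] M [-0.05 -0.07  0.06] w 16.0 q6 -0.23
  shift [-0.  -0.7  0.6] turn -1.24
```

To row units: 0.08 rad / 4 = 0.02.

Request:
run_rows([
  [[5,0,0,0,0.005],[5,0,0,0,0.01],[5,0,0,0,0.015],[5,0,0,0,0.02],[5,0,0,0,0.02]],
])

```text
time: 14.72
tool_pos: [508.3, 110.9, 261.6]
tcp_rot: [3.138, 0.001, 1.792]
contact_force: [-2.0, -0.1, 12.9]
grip_width: 15.5
finger_force: 30.0
```

```bash
python3 -c "from h import *;go(507.9,110.6,261,3.112)"
```

```text
t 14.72 pos [508.3 110.9 261.6] rot [3.138e+00 1.000e-03 1.792e+00] F [-2.  -0.1 12.9] M [-0.06  0.23  0.17] w 15.5 q6 -0.15
  shift [-0.2 -0.4  0.6] turn -1.32
```

To row units: 0.02 rad / 4 = 0.005.

Request:
run_rows([
  [[5,0,0,0,0.0025],[5,0,0,0,0.005],[5,0,0,0,0.005]],
])

```text
time: 15.1
tool_pos: [508.1, 110.8, 261.6]
tcp_rot: [3.138, 0.001, 1.772]
contact_force: [-2.9, -0.0, 12.9]
grip_width: 16.0
finger_force: 30.0
```

```bash
python3 -c "from h import *;go(507.9,110.6,261,3.112)"
```

```text
t 15.1 pos [508.1 110.8 261.6] rot [3.138e+00 1.000e-03 1.772e+00] F [-2.9 -0.  12.9] M [0.   0.43 0.2 ] w 16.0 q6 -0.13
  shift [-0.2 -0.3  0.6] turn -1.34
```

To row units: 0.04 rad / 4 = 0.01.

Request:
run_rows([
  [[5,0,0,0,0.005],[5,0,0,0,0.01],[5,0,0,0,0.01]],
])

```text
time: 15.48
tool_pos: [507.9, 110.9, 261.5]
tcp_rot: [3.139, 0.001, 1.733]
contact_force: [-3.6, -0.7, 14.6]
grip_width: 15.8
finger_force: 30.1
```

```bash
python3 -c "from h import *;go(507.9,110.6,261,3.112)"
```

```text
t 15.47 pos [507.9 110.9 261.5] rot [3.139e+00 1.000e-03 1.733e+00] F [-3.6 -0.7 14.6] M [-0.01  0.63  0.42] w 15.8 q6 -0.09
  shift [-0.3 -0.   0.5] turn -1.379
```

Mz has risen steadily to 0.42 N m at about 1.36 rad (78°), so this is the stop. I'll ease off and let the spring lift the jaw.

To row units: -5 mm / 300 = -0.0167, -3.5 mm / 300 = -0.0117, -0.02 rad / 4 = -0.005.

Request:
run_rows([
  [[5,0,0,-0.0033,-0.005],[5,0,0,-0.0067,-0.005],[5,0,0,-0.0117,-0.005],[5,0,0,-0.0167,-0.005],[5,0,0,-0.0167,-0.005]],
])

```text
time: 16.1
tool_pos: [507.9, 110.8, 265.9]
tcp_rot: [3.14, 0.0, 1.752]
contact_force: [-1.7, 1.0, 8.8]
grip_width: 15.8
finger_force: 30.0
```

```bash
python3 -c "from h import *;go(507.9,110.6,270.3,3.112)"
```

```text
t 16.1 pos [507.9 110.8 265.9] rot [3.14  0.    1.752] F [-1.7  1.   8.8] M [0.01 0.28 0.08] w 15.8 q6 -0.11
  shift [-0.2 -0.  -4.4] turn -1.36
```

To row units: -3.5 mm / 300 = -0.0117, -3 mm / 300 = -0.01.

Request:
run_rows([
  [[5,0,0,-0.0033,0],[5,0,0,-0.0067,0],[5,0,0,-0.01,0],[5,0,0,-0.0117,0],[5,0,0,-0.0117,0]],
])

```text
time: 16.73
tool_pos: [507.9, 110.8, 269.0]
tcp_rot: [3.14, 0.0, 1.752]
contact_force: [0.2, 0.2, 6.2]
grip_width: 15.7
finger_force: 30.0
```

```bash
python3 -c "from h import *;go(507.9,110.6,270.3,3.112)"
```

```text
t 16.73 pos [507.9 110.8 269. ] rot [3.14  0.    1.752] F [0.2 0.2 6.2] M [-0.   -0.18  0.07] w 15.7 q6 -0.11
  shift [-0.2 -0.1 -1.3] turn -1.36
```

To row units: -1.2 mm / 300 = -0.004, -0.6 mm / 300 = -0.002.

Request:
run_rows([
  [[5,0,0,-0.002,0],[5,0,0,-0.004,0],[5,0,0,-0.004,0]],
])

```text
time: 17.1
tool_pos: [507.9, 110.8, 270.1]
tcp_rot: [3.14, 0.0, 1.752]
contact_force: [2.0, 1.1, 4.8]
grip_width: 16.1
finger_force: 30.0
```

```bash
python3 -c "from h import *;go(507.9,110.6,270.3,3.112)"
```

```text
t 17.1 pos [507.9 110.8 270.1] rot [3.14  0.    1.752] F [2.  1.1 4.8] M [ 0.18 -0.52  0.08] w 16.1 q6 -0.11
  shift [-0.2 -0.  -0.2] turn -1.36
```

Request:
run_rows([
  [[40,0,0,0,0],[40,0,0,0,0],[40,0,0,0,0],[40,0,0,0,0]],
])

```text
time: 17.6
tool_pos: [507.4, 110.8, 269.6]
tcp_rot: [-3.141, 0.0, 1.752]
contact_force: [-0.1, 0.3, -0.9]
grip_width: 40.0
finger_force: 0.0
```

Request:
run_rows([
  [[40,0,0,-0.05,0],[40,0,0,-0.1333,0],[40,0,0,-0.2667,0],[40,0,0,-0.4333,0],[40,0,0,-0.5,0]],
])

```text
time: 18.23
tool_pos: [507.5, 110.9, 424.1]
tcp_rot: [3.136, 0.001, 1.752]
contact_force: [0.3, 0.0, -0.3]
grip_width: 40.1
finger_force: 0.0
```

```bash
python3 -c "from h import *;go(507.9,110.6,410,3.112)"
```

```text
t 18.23 pos [507.5 110.9 424.1] rot [3.136e+00 1.000e-03 1.752e+00] F [ 0.3  0.  -0.3] M [-0.03 -0.15  0.03] w 40.1 q6 -0.11
  shift [-0.3  0.3 14.2] turn -1.36
```

To row units: -240 mm / 300 = -0.8, -180 mm / 300 = -0.6.

Request:
run_rows([
  [[40,-0.2,0,0,0],[40,-0.4,0,0,0],[40,-0.6,0,0,0],[40,-0.8,0,0,0],[40,-0.8,0,0,0]],
])

```text
time: 18.85
tool_pos: [550.7, -129.1, 420.4]
tcp_rot: [3.141, 0.001, 1.746]
contact_force: [-0.2, 1.0, 0.8]
grip_width: 39.8
finger_force: 0.0
```

```bash
python3 - <<'E'
from h import *
from plant import vision
o=[]
for n,b in(('top',(204,191,60,60)),('side',(265,255,60,60))):
    c=vision.capture(n); u,v,w,h=b
    a=cv2.resize(c['color'][v:v+h,u:u+w],None,fx=6.6,fy=6.6,interpolation=cv2.INTER_CUBIC)
    S=np.array([507.9,110.6,44.]); yaw=1.752+0.0
    def P(L):
        k,q=np.cos(yaw),np.sin(yaw); L=np.array(L,float); W=np.c_[L[:,0]*k-L[:,1]*q,L[:,0]*q+L[:,1]*k,L[:,2]]+S
        return ((proj(c,W)-[u,v]+.5)*6.6).astype(np.int32)
    cv2.polylines(a,[P([[22,8,78],[22,-8,78],[-22,-8,78],[-22,8,78]])],True,(255,0,0),1)
    t=np.linspace(0,6.28,50); cv2.polylines(a,[P(np.c_[24*np.cos(t),24*np.sin(t),38+0*t])],True,(0,0,255),1)
    o.append(a)
cv2.imwrite('pics/end.png',np.hstack(o)[:,:,::-1])
E
```

```text
(no output)
```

View pics/end.png

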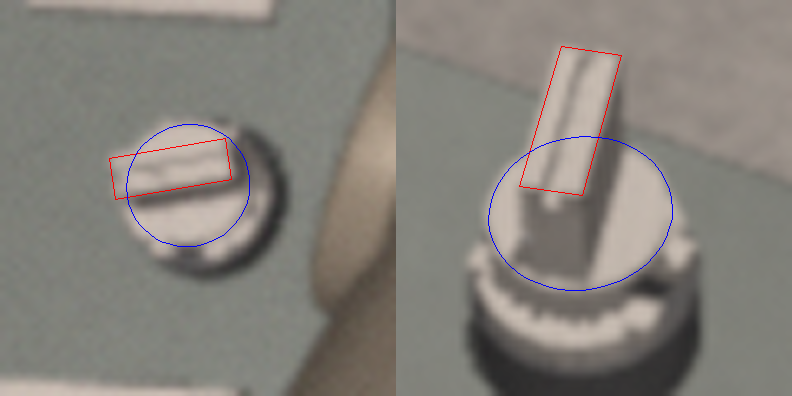

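In both views the jaw stands upright in the socket. Its flange sits on the predicted locked outline, the head is within about 1–2 px of it, and it is turned about 78°. The gripper is clear, so I'm handing in.

```bash
python3 -c "from plant import bot;print(bot.close_job())"
```

```text
the job is handed in; nothing more can be done
None
```

The jaw is in the socket, turned clockwise about 78° to the felt stop, lifted by the spring to about 21 mm below the mouth and released; the job is handed in at about 19 s, but it returned no verdict.

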